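Jack a cabinet door up on its lift-off hinges and hold it

ROBOT

A 7-joint arm with a two-finger parallel gripper is mounted at the origin on a cart in front of the work surface, level with it; the furniture and walls round the work are solid. World frame = base frame: x ahead of the robot, y to its left, z up, the work surface at z = 0. Lengths are in m, angles in rad, forces in N, time in s.
With the tool pointing down it reaches from about 0.4 to 0.85 m from the base axis. Payload 4.5 kg.
Tool frame: the origin (TCP) lies at the very end of the fingers, on their centre line; the grasp point (between the pads) lies 19 mm behind it; z points along the fingers, y is the line along which they close (so a half turn about z gives the same grasp; the last joint's range is limited). The gripper opens to 88 mm and grips with 3 to 60 N. Pads are 18 mm wide; open, the fingers measure 123 mm over their backs; the gripper's body (75 mm by 187 mm) begins 45 mm behind the grasp point.
Start: joints at [1.336, 0.689, -0.195, 1.565, 0.157, 0.902, -0.215], TCP at [0.166, -0.603, 0.239] pointing down, gripper open.
Joint ranges: [-3.01, 3.01], [-0.46, 2.08], [-1.47, 1.51], [0.13, 2.56], [-1, 4.14], [0.04, 2.09], [-2.66, 2.66]. Speed limits (rad/s): [2.57, 2.57, 3.14, 3.14, 3.14, 3.14, 3.14].

INTERFACE

Orientations are given as a unit quaternion [x, y, z, w].
In Python, from plant import r, eyes, nets gives the robot as it stands.
- The arm moves only by the shell command python3 -m pendant 'ROWS' [FORCE]. ROWS is JSON, a list of rows, each an object of numbers: "claw": the opening, from 0 (shut) to 1 (fully open); "dx", "dy", "dz": the shift along the world's x, y, z in mm; "twist": the turn about the world's z in rad. In form: [{"claw": .., "dx": .., "dy": .., "dz": .., "twist": ..}, ...]. A call has 1 to 8 rows; each row is the pose to reach, as a shift and turn from the pose commanded when the call began; what a row does not reach only later rows make up. A row lasts 1/10 s, in which the tool goes at most 50 mm and 8.59 degrees, less where a joint would pass 70% of its speed; a pose out of reach is approached as far as the arm can. A call with a gripper value outside its range is refused whole. The fingers move at their own pace and stop on an object; FORCE is the grip in N (left out, the last holds). Time passes only in rows, so rows that repeat a pose let the fingers close. It gives the time, the measured TCP pose, the force, the opening and the grip force at its end, in the units of the state.
- r.get_state(): the state, without advancing time (a new reading comes with each control period).
- eyes.snapshot(name): name is "side" or "top"; returns (picture, depth): 420x560x3 uint8, blue, green, red; 420x560 float32, m along the optical axis (not along the pixel's ray), 0 where there is no reading.
- eyes.camera_info(name): a dict with "K" (3x3 intrinsics, pixels), "D" ([k1, k2, p1, p2, k3] as OpenCV has them; the pictures are not rectified), "world_to_cam" (4x4, takes a point from world to camera coordinates). Camera axes: x right, y down, z forward; pixel columns grow to the right and rows downward; lengths in m; the calibration is good to about 2 mm. A picture is of the moment at which its call begins. camera_info takes no time and is no camera call.
- r.finish_job(): hands the job in; it is judged then, once.
Trained networks look in the newest picture that a camera, given by its name, has taken for a name from the list of things; names that differ only in an ending like _2 or _b are one class to them, and where a whole thing is asked for, a point or a joint stands for the part that bears it (a point fixed in the world has none). Each returns a list of dicts, best first, with "confidence" (0 to 1); they miss things now and then, are a little off and sometimes report something else, mostly with a low value. They report only what shows in the picture. A call takes as long as a camera call.
- nets.spot_in(camera, query): "box" ([left, top, width, height] as shares, 0 to 1, of the picture: columns of its width, rows of its height, round what is visible of it).
- nets.place_of(camera, query): "position" ([column, row] as shares, 0 to 1, of the picture: columns of its width, rows of its height: a listed point, or the origin of a listed thing).
The state is a dict: "clock": time; "q": joint angles; "qd": joint speeds; "joint_torque": joint torques, N m; "tool_pos": TCP position; "eef_rot": TCP orientation; "contact_force": force on the tool from outside, world axes, zero at the start; "moment": the same for the moment, N m; "opening": opening from 0.0 (shut) to 1.0 (fully open); "finger_force": force on a finger pad.
Only numpy, scipy, OpenCV 4.12 (cv2) and the standard library are available. Lean on these libraries where they do the work, as an engineer would, in place of code of your own. Each camera call takes 0.05 s, during which the arm holds its last target. There are 200 camera calls.

TASK

The steel cabinet's door needs washers on its lift-off hinges: swing it open by its handle until it stands square (90 degrees) to the cabinet, then stand the lever jack flat on the bench with its saddle centred under the lift pad on the door's lower edge. Pump the jack's hand lever once, all the way down and fully up again, to free the stuck hinge pins (the door rises and settles back), then press the lever down a second time and finish while holding it down, with the door carried by the jack alone and well up on its pins. Touch the door only to open it, and leave the other things on the bench where they are.

Things in the scene. Friction and masses are not known exactly. Their poses are not given: they have to be found in the camera images.
- cabinet: Grey sheet-steel cabinet on four feet, fixed, 150 mm wide (y), 120 mm deep (x), 250 mm tall. Origin: centre of its footprint at bench level; x points from the front into it, z up. The door covers the front, hinged at the -y end. Below 74 mm only the feet reach down.
- door_hinge (a point): Point on the door's vertical hinge axis, at the cabinet's top (250 mm above the bench); fixed. It lies 72 mm in front of the cabinet's origin (-x) and 73 mm to its -y side.
- door (a joint): Door angle, rad: 0 shut, grows as it opens (counter-clockwise from above), 1.571 square, stop 1.9. Starts ajar at 0.4 to 1.0; stays where left (0.12 N m friction). A flat grey panel 144 mm wide, 16 mm thick, centred on the hinge axis in thickness, from 76 to 246 mm above the bench. Shut, it runs from the hinge along the cabinet's +y.
- door_handle (a point): On the axis of the door's handle, 218 mm above the bench: a vertical round steel bar, 10 mm thick, from 164 to 234 mm above the bench, a level arm back to the door at each end. Bar axis 46 mm out from the door's middle plane on the front face, 124 mm from the hinge axis. Axes turn with the door: x from bar to door, y away from the hinge, z up.
- lift_pad (a point): The marked lift point: centre of the underside of a steel block under the door's lower edge, 28 mm along the door, 22 mm wide, 12 mm tall, 90 mm from the hinge axis, a small dark triangle pointing down at it on both door faces. 64 mm above the bench until lifted. Axes turn with the door: y along it away from the hinge, x through it from front face to back, z up.
- door_lift (a joint): Height in m by which the door is raised on its hinge pins: 0 resting, stop at 0.030. Door and pins weigh 0.7 to 1.1 kg; it sinks back by its own weight.
- jack: Loose steel lever jack, 0.8 kg. Origin on the base's underside below the pivot; x to the saddle end, -x to the hand lever, z up. Base plate x -155 to +100 mm, 56 mm wide, 8 mm tall. Two upright cheeks, x -75 to +15 mm, 40 mm over both, top at 68 mm, lever pivot between them at 55 mm. Lift it by the cheeks; carried 3 mm off the bench, lever up, the saddle still passes under the lift pad.
- jack_grip (a point): Place to grip the jack: middle of the two cheeks, 45 mm behind the pivot (jack's -x), 52 mm above its underside. Close the fingers across the jack's width (its y): 40 mm. The raised lever passes over it with its upper side at about 77 mm. It is about 113 mm from the saddle, so a hand here stays clear of the door.
- saddle (a point): Top of the jack's saddle: a level round cross-bar 20 mm thick, 46 mm long (jack's y), a 26 mm disc at each end, on the lever's short arm. Lever up: 68 mm ahead of the pivot (jack's +x), 47 mm above the bench; fully down: 64 mm ahead, 81 mm up (the point tilts with the lever; the bar's axis stays 68 to 71 mm ahead). Belongs under the lift pad, cross-bar along the door.
- lever_grip (a point): Middle of the upper face of the hand lever's black rubber grip, 70 mm long, 34 mm wide, 14 mm thick with a raised lip at its far end; 136 mm behind the pivot (jack's -x). Lever up: about 103 mm above the bench; lever fully down: about 33 mm, 142 mm behind. Press it straight down with closed fingers.
- jack_lever (a joint): Hand lever angle in rad: 0 fully up (the lever slopes up 17 degrees), 0.5 fully down (stop). A spring brings it back up when let go. The saddle meets the lift pad at about 0.24; fully down lifts the door about 18 mm. Pressing takes 1 to 2 N before the saddle meets the pad and 5 to 9 N with the door on it.
- tape_roll: Bystander: black roll of tape lying flat, 69 mm across, 19 mm tall. Origin: centre of its underside.
- oil_bottle: Bystander: small standing bottle, 44 mm across, 121 mm tall. Origin: centre of its underside.
- driver: Bystander: screwdriver with a yellow handle, 176 mm long. Origin: under its middle.
- cam_tin: Bystander: round tin with a lid, 65 mm across, 34 mm tall. Origin: centre of its underside.
- notepad: Bystander: pocket pad, 100 x 68 x 10 mm. Origin: centre of its underside.
- padlock: Bystander: brass padlock standing on its body, 45 x 16 mm, 67 mm tall. Origin: centre of its underside.

How it is judged:
On the way, in this order (a step that is already met when the one before it is completed fails the run):
1. the door stands open square to the cabinet (value of joint door between 1.37 and 1.77 rad), for 0.2 s.
2. the jack stands flat on the bench with its saddle under the lift pad, the door still down (all of step 1 and horizontal distance between saddle and lift_pad below 0.014 m and height (world z) of jack below 0.006 m and angle between jack's own z axis and vertical below 0.06 rad and value of joint door_lift below 0.002 m), for 0.2 s.
3. first stroke: the lever goes down and the jack alone raises the door (value of joint door_lift above 0.01 m and value of joint jack_lever above 0.38 rad and contact force between jack and cabinet above 3 N and contact force between each of the fingers, the arm and cabinet below 0.5 N), for 0.1 s.
4. the lever is let up and the door settles back on its hinges (value of joint door_lift below 0.002 m and value of joint jack_lever below 0.12 rad), for 0.1 s.
At the end, for the whole second after the job is handed in: Door 78.5 to 101 degrees open and raised 11 mm or more; jack flat and at rest, saddle within 14 mm (from above) of the lift pad's centre, lever at 0.38 rad or more, pressed by the robot with over 1 N; jack bears on the door with over 3 N; robot not touching door or cabinet (all of step 1 and value of joint door_lift above 0.011 m and value of joint jack_lever above 0.38 rad and horizontal distance between saddle and lift_pad below 0.014 m and height (world z) of jack below 0.006 m and angle between jack's own z axis and vertical below 0.06 rad and contact force between jack and cabinet above 3 N and contact force between each of the fingers, the arm and cabinet below 0.5 N and contact force between any of the fingers, the arm and jack above 1 N and linear speed of jack below 0.01 m/s); the arm keeps its last pose, push and grip.
It fails at once if the jack is tipped over (angle between jack's own z axis and vertical above 0.6 rad).
It fails at once if a bystander is disturbed (moved over 30 mm) (distance of any of tape_roll, oil_bottle, driver, cam_tin, notepad, padlock from where it was at the start of the episode above 0.03 m).
It also fails if it takes over 70 s, if anything falls off the work surface, if the arm or the gripper's body presses on something with over 40 N, if the wrist force passes 120 N, or if a joint passes its speed limit or range.

## Working session

There is one attempt and no reset: what is moved stays moved. The work goes in short steps, Python scripts to look and compute and a shell command to move; the robot and the scene stay as the last step left them, time stands still between calls to the robot, and variables do not carry over. Pictures are saved under pics/ and viewed, at most 13 in all, crops included, and the job is handed in when it is done.

```bash
mkdir -p pics
cat > h.py <<'E'
import numpy as np, cv2, sys
from plant import r, eyes, nets
def px2world(cam,u,v,depth=None,z=None):
    c=eyes.camera_info(cam);K=np.array(c["K"],float);D=np.array(c["D"],float);T=np.linalg.inv(np.array(c["world_to_cam"]))
    n=cv2.undistortPoints(np.array([[[u,v]]],float),K,D)[0,0]
    d=T[:3,:3]@np.array([n[0],n[1],1]);o=T[:3,3]
    s=depth if depth is not None else (z-o[2])/d[2]
    return o+s*d
def w2px(cam,p):
    c=eyes.camera_info(cam);W=np.array(c["world_to_cam"])
    return cv2.projectPoints(np.array([p],float),cv2.Rodrigues(W[:3,:3])[0],W[:3,3],np.array(c["K"],float),np.array(c["D"],float))[0][0,0]
E
python3 - <<'E'
from h import *
np.set_printoptions(precision=3,suppress=True)
for c in("top","side"):
    im,d=eyes.snapshot(c);cv2.imwrite(f"pics/{c}0.png",im);np.save(f"{c}0.npy",d)
    T=np.linalg.inv(np.array(eyes.camera_info(c)["world_to_cam"]));print(c,T[:3,3],T[:3,2])
    for q in["cabinet","door_hinge","door_handle","lift_pad","jack","jack_grip","saddle","lever_grip","tape_roll","oil_bottle","driver","cam_tin","notepad","padlock"]:
        o=nets.place_of(c,q)[:2]
        for k in o:
            u,v=k["position"][0]*560,k["position"][1]*420
            hz={"door_hinge":.25,"door_handle":.218,"lift_pad":.064,"jack_grip":.052,"saddle":.047,"lever_grip":.103}.get(q,0)
            dd=d[min(419,int(v)),min(559,int(u))]
            print(q,round(k["confidence"],2),(round(u),round(v)),"z-plane",px2world(c,u,v,z=hz),"depth",px2world(c,u,v,depth=dd))
s=r.get_state();print(s["clock"],s["tool_pos"],s["eef_rot"],s["contact_force"])
E
```

```text
top [-0.264  0.315  1.2  ] [ 0.558 -0.286 -0.779]
cabinet 0.82 (170, 255) z-plane [0.605 0.343 0.   ] depth [0.434 0.337 0.236]
cabinet 0.21 (405, 206) z-plane [ 0.374 -0.565  0.   ] depth [ 0.37  -0.56   0.007]
door_hinge 0.82 (183, 217) z-plane [0.544 0.258 0.25 ] depth [0.547 0.258 0.246]
door_handle 0.94 (179, 261) z-plane [0.414 0.322 0.218] depth [0.414 0.322 0.218]
lift_pad 0.79 (185, 271) z-plane [0.476 0.317 0.064] depth [0.411 0.317 0.163]
jack 0.85 (287, 253) z-plane [ 0.405 -0.04   0.   ] depth [ 0.4   -0.037  0.01 ]
jack_grip 0.61 (298, 238) z-plane [ 0.413 -0.088  0.052] depth [ 0.405 -0.083  0.066]
saddle 0.65 (266, 249) z-plane [0.431 0.031 0.047] depth [0.431 0.031 0.048]
saddle 0.17 (210, 304) z-plane [0.328 0.286 0.047] depth [0.345 0.285 0.015]
lever_grip 0.87 (317, 225) z-plane [ 0.399 -0.156  0.103] depth [ 0.401 -0.158  0.1  ]
tape_roll 0.89 (186, 314) z-plane [0.36  0.366 0.   ] depth [0.352 0.366 0.017]
oil_bottle 0.8 (347, 235) z-plane [ 0.367 -0.28   0.   ] depth [ 0.358 -0.271  0.017]
cam_tin 0.86 (161, 296) z-plane [0.464 0.42  0.   ] depth [0.443 0.417 0
[... 1308 characters left out ...]
ne [0.372 0.353 0.   ] depth [0.372 0.335 0.008]
oil_bottle 0.59 (244, 283) z-plane [ 0.376 -0.288  0.   ] depth [ 0.375 -0.302  0.01 ]
driver 0.57 (248, 310) z-plane [ 0.383 -0.41  -0.   ] depth [ 0.382 -0.423  0.011]
driver 0.48 (251, 145) z-plane [ 0.454  1.015 -0.   ] depth [0.431 0.47  0.176]
cam_tin 0.5 (257, 186) z-plane [0.455 0.436 0.   ] depth [0.452 0.38  0.024]
notepad 0.63 (254, 355) z-plane [ 0.39  -0.577  0.   ] depth [ 0.39  -0.587  0.01 ]
padlock 0.5 (245, 311) z-plane [ 0.373 -0.413  0.   ] depth [ 0.374 -0.41  -0.002]
padlock 0.39 (236, 200) z-plane [0.358 0.287 0.   ] depth [0.358 0.263 0.011]
1.5 [ 0.166 -0.603  0.239] [ 0.991  0.134 -0.     0.   ] [ 0.345 -0.017  0.087]
```

View pics/top0.png

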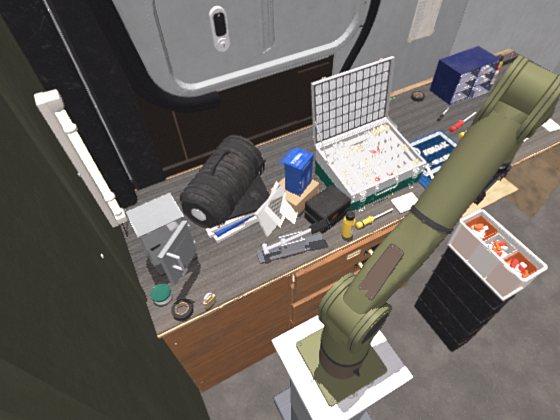

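View pics/side0.png

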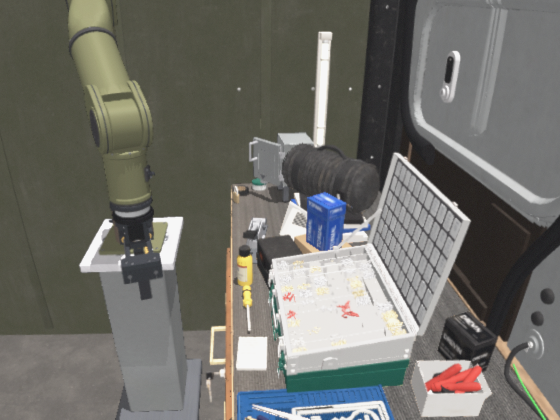

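The top view shows the cabinet at (165,225) with its door ajar and the handle at (179,258). The jack is at (290,245) with its saddle end on the left, towards the cabinet. Padlock, tape and tin are at (209,300), (183,311) and (161,294). The side view agrees: door and handle at (255,155), jack at (255,235). Next I'll refine the poses from depth.

```bash
cat >> h.py <<'E'
def cloud(cam,d):
    c=eyes.camera_info(cam);K=np.array(c["K"],float);D=np.array(c["D"],float);T=np.linalg.inv(np.array(c["world_to_cam"]))
    v,u=np.mgrid[:420,:560];n=cv2.undistortPoints(np.stack([u,v],-1).reshape(-1,1,2).astype(float),K,D)[:,0]
    p=np.c_[n,np.ones(len(n))]*d.reshape(-1,1)
    return (p@T[:3,:3].T+T[:3,3]).reshape(420,560,3)
E
python3 - <<'E'
from h import *
np.set_printoptions(precision=3,suppress=True,linewidth=160)
im=cv2.imread("pics/top0.png");d=np.load("top0.npy");P=cloud("top",d)
def sel(zl,zh,x0,x1,y0,y1):
    m=(P[...,2]>zl)&(P[...,2]<zh)&(P[...,0]>x0)&(P[...,0]<x1)&(P[...,1]>y0)&(P[...,1]<y1)&(d>0);return P[m]
t=sel(.238,.262,.35,.75,.2,.5);print("top",len(t),t.mean(0));print(cv2.minAreaRect((t[:,:2]*1000).astype(np.float32)))
# ascii map of top layer
for X in np.arange(.39,.70,.01):
    print("%.2f "%X+"".join("#" if ((abs(t[:,0]-X)<.005)&(abs(t[:,1]-Y)<.005)).any() else "." for Y in np.arange(.20,.50,.01)))
# height map x rows y cols max z (cm)
print("height, y from -.26 to .3")
for X in np.arange(.34,.62,.02):
    row=""
    for Y in np.arange(-.26,.31,.02):
        m=(abs(P[...,0]-X)<.01)&(abs(P[...,1]-Y)<.01)&(d>0);row+="%3d"%round(100*P[m][:,2].max()) if m.any() else "  ."
    print("%.2f"%X,row)
crop=im[190:330,130:370];cv2.imwrite("pics/c0.png",cv2.resize(crop,None,fx=3.3,fy=3.3,interpolation=cv2.INTER_CUBIC))
E
```

```text
top 2038 [0.58  0.339 0.249]
((539.3298950195312, 339.9805603027344), (279.6867370605469, 374.3561706542969), 89.96409606933594)
0.39 ............................#.
0.40 ............................#.
0.41 ............#...............#.
0.42 ............##..............#.
0.43 ............###.##..........#.
0.44 ..............####..........#.
0.45 .............#####..........#.
0.46 ............####............#.
0.47 ...........####............##.
0.48 ..........####.............#..
0.49 .........####..............#..
0.50 .......#####...............#..
0.51 .......####................#..
0.52 ......###.....................
0.53 ......##............#.........
0.54 ......#.##############........
0.55 .....#################........
0.56 ......################........
0.57 #.....################......#.
0.58 ##....################......#.
0.59 ###...################......#.
0.60 ####..################......#.
0.61 ####..################......#.
0.62 ####..################......#.
0.63 .##...################......#.
0.64 ###...################......#.
0.65 ####..################......#.
[... 772 characters left out ...]
0  0  5  5  1  0  1  0  1  0  0  0  0  1  1  0  7
0.48  10 10 10 10 10  0  1  0  1  0  0  0  0  0  .  0  0  0  1  0  0  0  0  0  0  0  1 15 25
0.50  11 10 10 10 11  0  2  4  5  0  5  0  1  2  0  0  0  1  0  1  0  0  0  0  0  0 25 25 25
0.52  10 10 10 10 10  1  3  5  7  8  7  8  5 10  7  0  1  0  0 19 21 21  0  0  0 22 25 25  0
0.54  10  9  .  0  8  8  8  6  8  9  9 11 11 12 12  1  0  0 19 23 24 25 24  0  0  0 25 25 25
0.56   .  5  8 21 23  8  8  8  8  9 11 12 12 12  1  0  0 22 24 25 26 27 25 25  1  0 25 25 25
0.58   8  8 23 23 23 23  8  8  9 12 12 12 10 10 10 10 22 24 26 26 27 28 27 26 25  1 25 25 25
0.60  23 23 23 23 23 23  8 12 12 12 11 10 10 10 10 23 25 25 26 27 27 28 28 28 25  0 25 25 25
```

View pics/c0.png

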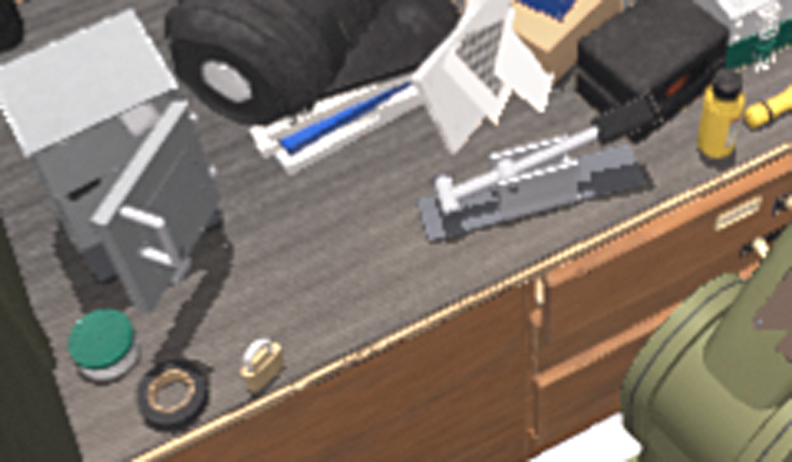

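Run:
```python
from h import *
np.set_printoptions(precision=4,suppress=True,linewidth=200)
d=np.load("top0.npy");P=cloud("top",d)
m=(abs(P[...,2]-.25)<.006)&(d>0)
box=lambda x0,x1,y0,y1:(P[...,0]>x0)&(P[...,0]<x1)&(P[...,1]>y0)&(P[...,1]<y1)
t=P[m&box(.535,.70,.24,.43)];print("cab top z",np.median(t[:,2]),len(t),cv2.minAreaRect((t[:,:2]*1000).astype(np.float32)))
k=P[(abs(P[...,2]-.246)<.006)&(d>0)&box(.40,.535,.245,.40)];k=k[k[:,0]+k[:,1]*.0<.53]
c=k[:,:2].mean(0);w=np.linalg.svd(k[:,:2]-c)[2][0];print("door",len(k),c,w,np.degrees(np.arctan2(w[1],w[0])), cv2.minAreaRect((k[:,:2]*1000).astype(np.float32)))
ds=np.load("side0.npy");S=cloud("side",ds)
A=np.r_[P[d>0],S[ds>0]]
for lo in(.09,):
  print("max height cm, y from .0 to .24 step .01")
  for X in np.arange(.46,.57,.01):
    row=""
    for Y in np.arange(0,.25,.01):
        q=A[(abs(A[:,0]-X)<.006)&(abs(A[:,1]-Y)<.006)];row+="%3d"%round(100*q[:,2].max()) if len(q) else "  ."
    print("%.2f"%X,row)
# jack base/cheek: points z .055-.075
j=A[(A[:,2]>.003)&(A[:,2]<.014)&(A[:,0]>.34)&(A[:,0]<.5)&(A[:,1]>-.21)&(A[:,1]<.1)]
print("base",len(j),cv2.minAreaRect((j[:,:2]*1000).astype(np.float32)))
j=P[(abs(P[...,2]-.068)<.006)&(d>0)&box(.36,.48,-.14,.02)];print("cheek",len(j),cv2.minAreaRect((j[:,:2]*1000).astype(np.float32)),j.mean(0))
```

```text
cab top z 0.24915237437434046 1409 ((601.0484619140625, 334.169189453125), (127.1556625366211, 151.5836944580078), 3.9227077960968018)
door 232 [0.4785 0.3157] [-0.6573  0.7536] 131.09473670582094 ((480.7240905761719, 314.13690185546875), (55.41654968261719, 135.44000244140625), 57.68003845214844)
max height cm, y from .0 to .24 step .01
0.46   1  4  5  5  5  1  1  0  0  0  0  1  0  0  0  0  0  0  0  0  0  0  0  1  1
0.47   0  0  0  0  3  1  1  0  0  0  0  0  0  0  0  0  0  0  0  0  0  0  0  0  0
0.48   0  0  0  0  0  0  0  0  0  0  1  0  0  0  0  0  0  0  0  0  0  0  0  0  0
0.49   0  0  0  0  0  0  0  0  0  0  0  0  0  0  0  0  0  0  0  0  0  0  0  0  0
0.50   0  0  0  0  0  0  0  0  1  0  0  0  1  0  0  0  0  0  0  0  0  0  0  0  0
0.51   4  0  0  0  0  0  0  0  0  0  0  0  1  0  0  0  0  0  0  0  0  0  0  0  0
0.52   7  7  1  0  0  1  0  1  0  0  0  0  0 20  0  0  0  0  0  0  0  0  0  0  0
0.53  10 11 10  0  0  0  0  0  0  0  1  0 21 22 23 21 22 22 22  0  0  0  0  0  0
0.54  11 12 12  0  0  0  0  0  0  0  1 21 21 24 24 24 24 24 24  0  0  0  0  0  0
0.55  12 12 12  0  1  0  0  0  0 19 20 23 24 24 25 25 25 25 25 24  0  0  0  0  0
0.56   0  0  0  0  0  0  0  0 22 22 24 23 25 25 25 26 27 26 25 25 25  1  0  0  0
base 852 ((419.69598388671875, -55.0146484375), (309.59600830078125, 158.47193908691406), 89.94599151611328)
cheek 152 ((416.7201843261719, -61.531925201416016), (87.89940643310547, 44.7894401550293), 75.90565490722656) [ 0.4152 -0.0577  0.0668]
```

```bash
python3 -m pendant '[{"claw":1,"dx":0,"dy":0,"dz":50,"twist":0},{"claw":1,"dx":30,"dy":35,"dz":80,"twist":0},{"claw":1,"dx":60,"dy":70,"dz":100,"twist":0},{"claw":1,"dx":95,"dy":105,"dz":110,"twist":0.1},{"claw":1,"dx":130,"dy":140,"dz":120,"twist":0.2},{"claw":1,"dx":165,"dy":175,"dz":120,"twist":0.3},{"claw":1,"dx":200,"dy":210,"dz":120,"twist":0.4},{"claw":1,"dx":230,"dy":245,"dz":120,"twist":0.45}]' 20; python3 -m pendant '[{"claw":1,"dx":15,"dy":45,"dz":0,"twist":0},{"claw":1,"dx":30,"dy":90,"dz":0,"twist":0},{"claw":1,"dx":40,"dy":135,"dz":0,"twist":0},{"claw":1,"dx":45,"dy":180,"dz":0,"twist":0},{"claw":1,"dx":50,"dy":225,"dz":0,"twist":0},{"claw":1,"dx":50,"dy":270,"dz":0,"twist":0},{"claw":1,"dx":50,"dy":315,"dz":0,"twist":0},{"claw":1,"dx":50,"dy":360,"dz":0,"twist":0}]'
```

```text
clock: 2.3
tool_pos: [0.3967, -0.357, 0.3591]
eef_rot: [0.936, 0.353, 0.0, 0.001]
contact_force: [1.6, -0.9, -0.7]
opening: 0.998
finger_force: 0.0
clock: 3.1
tool_pos: [0.4451, 0.0034, 0.359]
eef_rot: [0.936, 0.352, 0.0, 0.0]
contact_force: [1.0, -0.0, 0.4]
opening: 1.004
finger_force: 0.0
```

```bash
cat >> h.py <<'E'
from scipy.optimize import least_squares
def tri(q,z,n=3,pred=None):
    obs=[]
    for c in("top","side"):
        for i in range(n):
            eyes.snapshot(c)
            o=nets.place_of(c,q)
            o=[k for k in o if k["confidence"]>.3]
            if o: obs.append((c,np.array(o[0]["position"])*[560,420]))
    f=lambda p:np.concatenate([w2px(c,p)-uv for c,uv in obs]+[[ (p[2]-z)*300]])
    s=least_squares(f,[.45,.2,z],loss="soft_l1",f_scale=2)
    return s.x,np.round(np.abs(f(s.x)).max(),1),len(obs)
E
python3 - <<'E'
from h import *
np.set_printoptions(precision=4,suppress=True)
for q,z in[("door_hinge",.25),("door_handle",.218),("lift_pad",.064),("saddle",.047),("lever_grip",.103),("jack_grip",.052)]: print(q,*tri(q,z,2))
im,d=eyes.snapshot("top");cv2.imwrite("pics/top1.png",im)
E
```

```text
door_hinge [0.5341 0.2541 0.2515] 3.0 4
door_handle [0.4187 0.3208 0.2183] 2.8 4
lift_pad [0.4717 0.3222 0.0595] 3.0 4
saddle [0.4326 0.0374 0.0473] 1.1 4
lever_grip [ 0.3948 -0.1621  0.1064] 2.0 4
jack_grip [ 0.4236 -0.071   0.0411] 130.5 4
```

```bash
python3 -m pendant '[{"claw":1,"dx":-5,"dy":50,"dz":0,"twist":0},{"claw":1,"dx":-10,"dy":100,"dz":0,"twist":0},{"claw":1,"dx":-15,"dy":150,"dz":0,"twist":0},{"claw":1,"dx":-20,"dy":200,"dz":0,"twist":0},{"claw":1,"dx":-24,"dy":245,"dz":0,"twist":0},{"claw":1,"dx":-27,"dy":290,"dz":0,"twist":0},{"claw":1,"dx":-27,"dy":318,"dz":0,"twist":0},{"claw":1,"dx":-27,"dy":318,"dz":-20,"twist":0}]'; python3 -m pendant '[{"claw":1,"dx":0,"dy":0,"dz":-30,"twist":0},{"claw":1,"dx":0,"dy":0,"dz":-60,"twist":0},{"claw":1,"dx":0,"dy":0,"dz":-80,"twist":0},{"claw":1,"dx":0,"dy":0,"dz":-80,"twist":0}]'
python3 - <<'E'
from h import *
im,d=eyes.snapshot("top");im2,_=eyes.snapshot("side")
a=cv2.resize(im[170:320,110:260],(600,600),interpolation=2)[:,:400];b=cv2.resize(im2[80:230,180:330],(600,600),interpolation=2)[:,100:500]
cv2.imwrite("pics/g1.png",np.hstack([a,b]))
E
```

```text
clock: 6.35
tool_pos: [0.4178, 0.3264, 0.3405]
eef_rot: [0.935, 0.355, 0.003, -0.003]
contact_force: [1.1, -0.4, -0.7]
opening: 1.0
finger_force: 0.0
clock: 6.75
tool_pos: [0.4171, 0.3182, 0.2563]
eef_rot: [0.936, 0.352, -0.003, 0.001]
contact_force: [0.1, -0.2, -0.1]
opening: 1.0
finger_force: 0.0
```

View pics/g1.png

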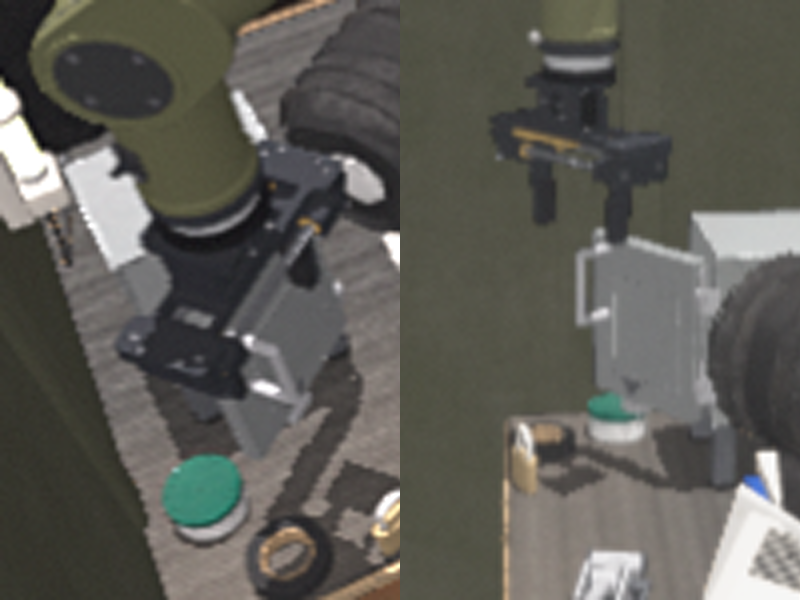

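The side view shows the bar (580,285) midway between the two fingers (545 and 618), and the hand lies parallel to the door. I'll go down and close.

```bash
python3 -m pendant '[{"claw":1,"dx":0,"dy":2,"dz":-25,"twist":0},{"claw":1,"dx":0,"dy":2,"dz":-50,"twist":0},{"claw":1,"dx":0,"dy":2,"dz":-50,"twist":0}]' ; python3 -m pendant '[{"claw":0.3,"dx":0,"dy":0,"dz":0,"twist":0},{"claw":0,"dx":0,"dy":0,"dz":0,"twist":0},{"claw":0,"dx":0,"dy":0,"dz":0,"twist":0},{"claw":0,"dx":0,"dy":0,"dz":0,"twist":0},{"claw":0,"dx":0,"dy":0,"dz":0,"twist":0},{"claw":0,"dx":0,"dy":0,"dz":0,"twist":0}]' 15
```

```text
clock: 7.15
tool_pos: [0.4178, 0.3209, 0.2079]
eef_rot: [0.936, 0.352, -0.001, 0.001]
contact_force: [-0.0, -0.9, -0.1]
opening: 1.001
finger_force: 0.0
clock: 7.75
tool_pos: [0.4184, 0.3217, 0.209]
eef_rot: [0.936, 0.352, 0.0, -0.0]
contact_force: [-0.4, 0.1, 0.2]
opening: 0.477
finger_force: 0.0
```

```bash
python3 -m pendant '[{"claw":0,"dx":0,"dy":0,"dz":0,"twist":0},{"claw":0,"dx":0,"dy":0,"dz":0,"twist":0},{"claw":0,"dx":0,"dy":0,"dz":0,"twist":0},{"claw":0,"dx":0,"dy":0,"dz":0,"twist":0},{"claw":0,"dx":0,"dy":0,"dz":0,"twist":0},{"claw":0,"dx":0,"dy":0,"dz":0,"twist":0}]'
python3 - <<'E'
import numpy as np
h=np.array([.534,.255]);g=np.array([.418,.322]);v=g-h
a0=np.arctan2(v[1],v[0]);print(np.hypot(*v),np.degrees(a0)-20.35)
for k in range(1,17):
    t=k*.05;c,s=np.cos(t),np.sin(t);d=h+[c*v[0]-s*v[1],s*v[0]+c*v[1]]-g;print(k,round(t,2),np.round(d*1000,1))
E
```

```text
clock: 8.35
tool_pos: [0.4185, 0.3215, 0.2087]
eef_rot: [0.936, 0.352, 0.0, 0.0]
contact_force: [0.5, -0.2, 1.0]
opening: 0.103
finger_force: 15.0
0.13395894893585875 129.6398623596818
1 0.05 [-3.2 -5.9]
2 0.1 [ -6.1 -11.9]
3 0.15 [ -8.7 -18.1]
4 0.2 [-11.  -24.4]
5 0.25 [-13.  -30.8]
6 0.3 [-14.6 -37.3]
7 0.35 [-15.9 -43.8]
8 0.4 [-16.9 -50.5]
9 0.45 [-17.6 -57.1]
10 0.5 [-17.9 -63.8]
11 0.55 [-17.9 -70.5]
12 0.6 [-17.6 -77.2]
13 0.65 [-16.9 -83.9]
14 0.7 [-15.9 -90.5]
15 0.75 [-14.5 -97. ]
16 0.8 [ -12.9 -103.5]
```

```bash
python3 -m pendant '[{"claw":0,"dx":-3.2,"dy":-5.9,"dz":0,"twist":0.05},{"claw":0,"dx":-6.1,"dy":-11.9,"dz":0,"twist":0.1},{"claw":0,"dx":-8.7,"dy":-18.1,"dz":0,"twist":0.15},{"claw":0,"dx":-11,"dy":-24.4,"dz":0,"twist":0.2},{"claw":0,"dx":-13,"dy":-30.8,"dz":0,"twist":0.25},{"claw":0,"dx":-14.6,"dy":-37.3,"dz":0,"twist":0.3},{"claw":0,"dx":-15.9,"dy":-43.8,"dz":0,"twist":0.35},{"claw":0,"dx":-16.9,"dy":-50.5,"dz":0,"twist":0.4}]'
python3 -m pendant '[{"claw":0,"dx":-0.7,"dy":-6.6,"dz":0,"twist":0.05},{"claw":0,"dx":-1,"dy":-13.3,"dz":0,"twist":0.1},{"claw":0,"dx":-1,"dy":-20,"dz":0,"twist":0.15},{"claw":0,"dx":0,"dy":-33.4,"dz":0,"twist":0.25},{"claw":0,"dx":1,"dy":-40,"dz":0,"twist":0.3},{"claw":0,"dx":2.4,"dy":-46.5,"dz":0,"twist":0.35},{"claw":0,"dx":4,"dy":-53,"dz":0,"twist":0.4},{"claw":0,"dx":6,"dy":-59.4,"dz":0,"twist":0.45}]'
python3 -m pendant '[{"claw":0,"dx":0,"dy":0,"dz":0,"twist":0},{"claw":0,"dx":0,"dy":0,"dz":0,"twist":0},{"claw":0,"dx":0,"dy":0,"dz":0,"twist":0}]'
python3 - <<'E'
from h import *
im,d=eyes.snapshot("top");P=cloud("top",d)
k=P[(abs(P[...,2]-.246)<.006)&(d>0)&(P[...,0]>.38)&(P[...,0]<.53)&(P[...,1]>.2)&(P[...,1]<.30)]
c=k[:,:2].mean(0);w=np.linalg.svd(k[:,:2]-c)[2][0];print(len(k),c,np.degrees(np.arctan2(w[1],w[0])))
im2,_=eyes.snapshot("side")
a=cv2.resize(im[170:320,110:260],(600,600),interpolation=2)[:,:400];b=cv2.resize(im2[80:230,180:330],(600,600),interpolation=2)[:,100:500]
cv2.imwrite("pics/g2.png",np.hstack([a,b]))
E
```

```text
clock: 9.15
tool_pos: [0.4025, 0.2713, 0.2087]
eef_rot: [0.847, 0.531, 0.001, -0.0]
contact_force: [3.4, 0.7, -4.9]
opening: 0.108
finger_force: 15.0
clock: 9.95
tool_pos: [0.4093, 0.2128, 0.2088]
eef_rot: [0.707, 0.707, 0.002, -0.0]
contact_force: [5.6, 2.6, -7.3]
opening: 0.106
finger_force: 15.0
clock: 10.25
tool_pos: [0.4095, 0.2123, 0.2088]
eef_rot: [0.708, 0.706, 0.002, 0.0]
contact_force: [4.9, 0.8, -6.2]
opening: 0.106
finger_force: 15.0
211 [0.45222362 0.25617008] 179.85263431311304
```

View pics/g2.png

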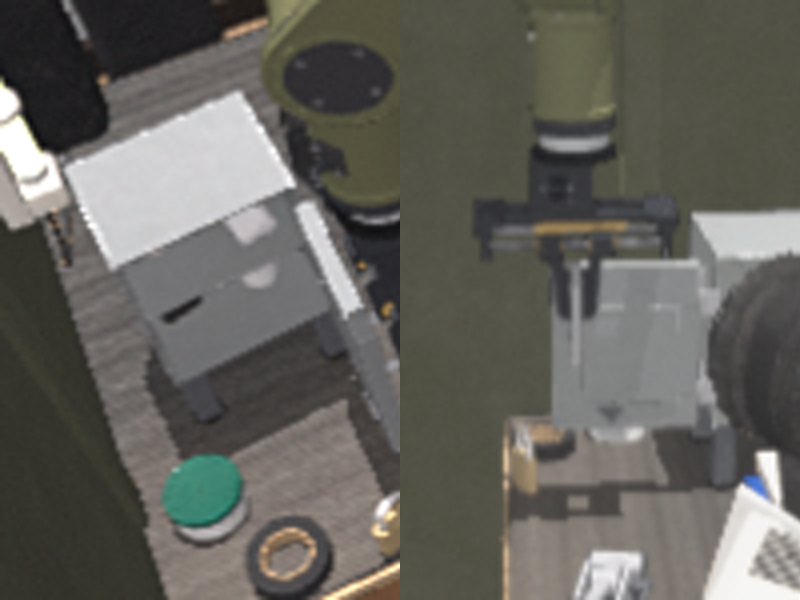

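The door runs along world -x (180°), which is about 1.50 rad open, and the marker triangle shows at (608,412) in the side crop. I'll release and retreat.

```bash
python3 -m pendant '[{"claw":0.5,"dx":0,"dy":0,"dz":0,"twist":0},{"claw":0.5,"dx":0,"dy":0,"dz":0,"twist":0},{"claw":0.5,"dx":0,"dy":0,"dz":0,"twist":0},{"claw":0.5,"dx":0,"dy":0,"dz":0,"twist":0},{"claw":0.5,"dx":0,"dy":0,"dz":0,"twist":0},{"claw":0.5,"dx":0,"dy":0,"dz":0,"twist":0}]'; python3 -m pendant '[{"claw":0.7,"dx":0,"dy":0,"dz":20,"twist":0},{"claw":0.7,"dx":0,"dy":0,"dz":60,"twist":0},{"claw":1,"dx":0,"dy":0,"dz":100,"twist":0},{"claw":1,"dx":0,"dy":-45,"dz":120,"twist":0},{"claw":1,"dx":0,"dy":-90,"dz":120,"twist":0},{"claw":1,"dx":0,"dy":-135,"dz":120,"twist":0},{"claw":1,"dx":0,"dy":-180,"dz":120,"twist":0},{"claw":1,"dx":0,"dy":-220,"dz":120,"twist":0}]'
python3 -m pendant '[{"claw":1,"dx":-10,"dy":-45,"dz":0,"twist":0},{"claw":1,"dx":-10,"dy":-90,"dz":0,"twist":0},{"claw":1,"dx":-10,"dy":-135,"dz":0,"twist":0},{"claw":1,"dx":-10,"dy":-180,"dz":0,"twist":0},{"claw":1,"dx":-10,"dy":-225,"dz":0,"twist":0},{"claw":1,"dx":-10,"dy":-270,"dz":0,"twist":0},{"claw":1,"dx":-10,"dy":-300,"dz":0,"twist":0}]'
python3 - <<'E'
from h import *
np.set_printoptions(precision=4,suppress=True)
for q,z in[("door_hinge",.25),("door_handle",.218),("lift_pad",.064),("saddle",.047),("lever_grip",.103),("jack_grip",.052)]: print(q,*tri(q,z,2))
im,d=eyes.snapshot("top");P=cloud("top",d)
k=P[(abs(P[...,2]-.246)<.006)&(d>0)&(P[...,0]>.38)&(P[...,0]<.53)&(P[...,1]>.2)&(P[...,1]<.30)]
c=k[:,:2].mean(0);w=np.linalg.svd(k[:,:2]-c)[2][0];print(len(k),c,np.degrees(np.arctan2(w[1],w[0])),k.min(0),k.max(0))
im2,_=eyes.snapshot("side")
a=cv2.resize(im[190:340,150:350],(800,600),interpolation=2)
cv2.imwrite("pics/t3.png",a)
E
```

```text
clock: 10.95
tool_pos: [0.4074, 0.2118, 0.2088]
eef_rot: [0.708, 0.706, -0.0, 0.0]
contact_force: [0.4, -0.6, -0.1]
opening: 0.498
finger_force: 0.0
clock: 11.75
tool_pos: [0.4069, -0.0105, 0.3288]
eef_rot: [0.708, 0.706, -0.0, 0.0]
contact_force: [-0.2, 0.3, -0.1]
opening: 1.005
finger_force: 0.0
clock: 12.45
tool_pos: [0.3964, -0.3119, 0.3284]
eef_rot: [0.709, 0.705, -0.0, 0.0]
contact_force: [0.2, 0.2, -0.4]
opening: 1.002
finger_force: 0.0
door_hinge [0.5318 0.2654 0.2521] 1.7 4
door_handle [0.4148 0.2096 0.2153] 3.1 4
lift_pad [0.4465 0.2541 0.0605] 4.2 4
saddle [0.4288 0.0404 0.0463] 1.7 4
lever_grip [ 0.3939 -0.1579  0.1055] 3.1 4
jack_grip [ 0.4209 -0.0811  0.0492] 3.8 4
209 [0.4513 0.2556] -179.4134020926115 [0.3836 0.2146 0.2401] [0.5274 0.2642 0.2495]
```

View pics/t3.png

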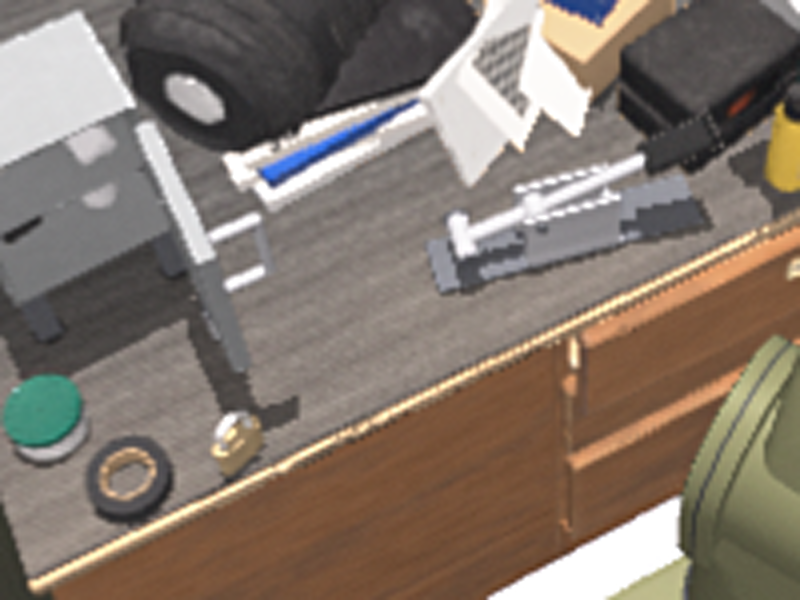

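Door square, and the jack is untouched, with its saddle at (460,235) and lever grip at (680,145). The bystanders are where they were. Now I'll grasp the jack.

```bash
python3 -m pendant '[{"claw":1,"dx":5,"dy":45,"dz":0,"twist":-0.1},{"claw":1,"dx":10,"dy":90,"dz":0,"twist":-0.18},{"claw":1,"dx":15,"dy":135,"dz":0,"twist":-0.18},{"claw":1,"dx":15,"dy":180,"dz":0,"twist":-0.18},{"claw":1,"dx":15,"dy":220,"dz":0,"twist":-0.18},{"claw":1,"dx":15.5,"dy":239,"dz":-30,"twist":-0.18},{"claw":1,"dx":15.5,"dy":239,"dz":-75,"twist":-0.18},{"claw":1,"dx":15.5,"dy":239,"dz":-120,"twist":-0.18}]'
python3 -m pendant '[{"claw":1,"dx":0,"dy":0,"dz":-40,"twist":0},{"claw":1,"dx":0,"dy":0,"dz":-80,"twist":0},{"claw":1,"dx":0,"dy":0,"dz":-110,"twist":0},{"claw":1,"dx":0,"dy":0,"dz":-130,"twist":0},{"claw":1,"dx":0,"dy":0,"dz":-150,"twist":0},{"claw":1,"dx":0,"dy":0,"dz":-165,"twist":0},{"claw":1,"dx":0,"dy":0,"dz":-172,"twist":0},{"claw":1,"dx":0,"dy":0,"dz":-172,"twist":0}]'
python3 - <<'E'
from h import *
im2,_=eyes.snapshot("side")
cv2.imwrite("pics/s4.png",cv2.resize(im2[150:300,170:370],(800,600),interpolation=2))
E
```

```text
clock: 15.75
tool_pos: [0.4138, -0.0684, 0.2082]
eef_rot: [0.768, 0.641, 0.001, 0.001]
contact_force: [0.2, -0.8, -0.4]
opening: 0.999
finger_force: 0.0
clock: 16.55
tool_pos: [0.4135, -0.0688, 0.0358]
eef_rot: [0.768, 0.641, 0.0, 0.0]
contact_force: [0.4, -0.7, -0.0]
opening: 1.002
finger_force: 0.0
```

View pics/s4.png

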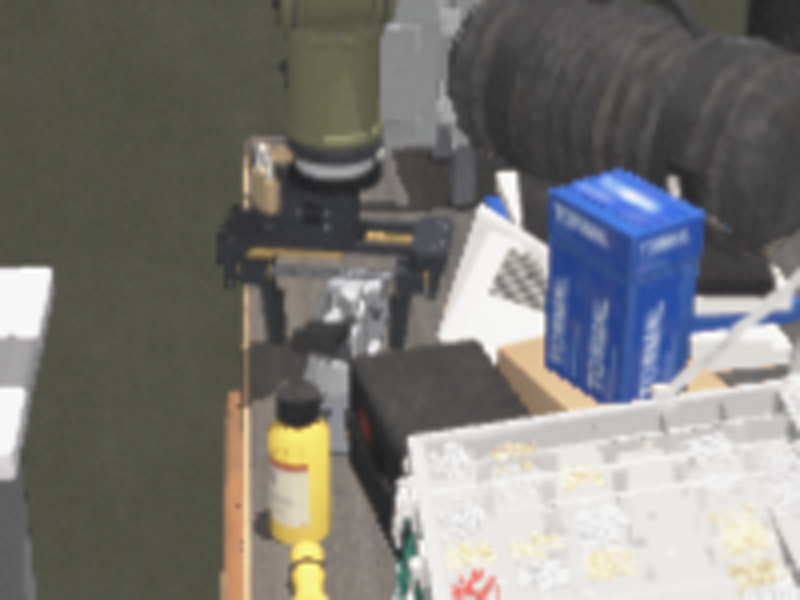

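The fingers are at columns 275 and 400 and straddle the cheeks (325–390), which sit slightly to the right. I'll shift a little to +x and close.

```bash
python3 -m pendant '[{"claw":1,"dx":6,"dy":-3,"dz":0,"twist":0},{"claw":0.5,"dx":6,"dy":-3,"dz":0,"twist":0},{"claw":0.4,"dx":6,"dy":-3,"dz":0,"twist":0},{"claw":0.3,"dx":6,"dy":-3,"dz":0,"twist":0},{"claw":0.3,"dx":6,"dy":-3,"dz":0,"twist":0},{"claw":0.3,"dx":6,"dy":-3,"dz":0,"twist":0},{"claw":0.3,"dx":6,"dy":-3,"dz":0,"twist":0},{"claw":0.3,"dx":6,"dy":-3,"dz":0,"twist":0}]' 40;  python3 -m pendant '[{"claw":0.3,"dx":0,"dy":0,"dz":0,"twist":0},{"claw":0.3,"dx":0,"dy":0,"dz":0,"twist":0},{"claw":0.3,"dx":0,"dy":0,"dz":0,"twist":0},{"claw":0.3,"dx":0,"dy":0,"dz":0,"twist":0}]'
python3 - <<'E'
from h import *
np.set_printoptions(precision=4,suppress=True)
for q,z in[("saddle",.047),("lever_grip",.103)]: print(q,*tri(q,z,2))
s=r.get_state();print(s["tool_pos"])
E
```

```text
clock: 17.4
tool_pos: [0.4155, -0.0716, 0.0368]
eef_rot: [0.769, 0.64, -0.001, -0.002]
contact_force: [-4.9, 0.9, 4.2]
opening: 0.452
finger_force: 40.0
clock: 17.8
tool_pos: [0.4156, -0.0716, 0.0368]
eef_rot: [0.769, 0.64, -0.001, -0.002]
contact_force: [-4.9, 1.8, 3.4]
opening: 0.45
finger_force: 40.0
saddle [0.4273 0.0339 0.0444] 2.2 4
lever_grip [ 0.4021 -0.156   0.1044] 133.0 4
[ 0.4155 -0.0716  0.0368]
```

Run:
```python
from h import *
A=np.r_[cloud("top",np.load("top0.npy")).reshape(-1,3),cloud("side",np.load("side0.npy")).reshape(-1,3)]
print("min x (mm) by y column, z rows")
ys=np.arange(.05,.23,.015);print(ys.round(3))
for z in np.arange(.02,.24,.02):
    print("%.2f"%z,[int(1000*np.percentile(q,5)) if len(q:=A[(abs(A[:,2]-z)<.011)&(abs(A[:,1]-y)<.009)&(A[:,0]>.47)&(A[:,0]<.7)][:,0])>1 else 0 for y in ys])
```

```text
min x (mm) by y column, z rows
[0.05  0.065 0.08  0.095 0.11  0.125 0.14  0.155 0.17  0.185 0.2   0.215]
0.02 [581, 581, 580, 578, 577, 572, 571, 571, 572, 592, 0, 0]
0.04 [581, 579, 579, 574, 572, 568, 567, 564, 565, 591, 0, 0]
0.06 [582, 578, 578, 575, 573, 569, 568, 565, 565, 578, 0, 0]
0.08 [580, 582, 582, 581, 583, 579, 579, 580, 580, 582, 0, 0]
0.10 [584, 587, 587, 588, 591, 592, 594, 562, 561, 0, 0, 0]
0.12 [618, 606, 592, 581, 575, 562, 548, 549, 0, 552, 562, 583]
0.14 [598, 594, 573, 562, 551, 538, 536, 542, 537, 547, 565, 587]
0.16 [590, 585, 566, 557, 544, 531, 530, 530, 531, 549, 567, 582]
0.18 [586, 571, 562, 554, 542, 528, 526, 528, 527, 549, 560, 582]
0.20 [587, 580, 564, 556, 542, 529, 527, 530, 528, 549, 563, 580]
0.22 [593, 587, 570, 561, 546, 534, 530, 533, 530, 543, 567, 585]
```

```bash
python3 -m pendant '[{"claw":0.3,"dx":-4,"dy":0,"dz":2,"twist":0},{"claw":0.3,"dx":-4,"dy":0,"dz":4,"twist":0},{"claw":0.3,"dx":-6,"dy":0,"dz":5,"twist":0},{"claw":0.3,"dx":-8,"dy":0,"dz":5,"twist":0},{"claw":0.3,"dx":-8,"dy":0,"dz":5,"twist":0}]'
python3 -m pendant '[{"claw":0.3,"dx":-2,"dy":15,"dz":0,"twist":0},{"claw":0.3,"dx":-4,"dy":35,"dz":0,"twist":0},{"claw":0.3,"dx":-4,"dy":55,"dz":0,"twist":0},{"claw":0.3,"dx":-4,"dy":75,"dz":0,"twist":0},{"claw":0.3,"dx":-2,"dy":95,"dz":0,"twist":0.01},{"claw":0.3,"dx":0,"dy":115,"dz":0,"twist":0.02},{"claw":0.3,"dx":4,"dy":130,"dz":0,"twist":0.035},{"claw":0.3,"dx":8,"dy":140,"dz":0,"twist":0.035}]'
python3 -m pendant '[{"claw":0.3,"dx":0,"dy":0,"dz":0,"twist":0},{"claw":0.3,"dx":0,"dy":0,"dz":0,"twist":0}]'
python3 - <<'E'
from h import *
np.set_printoptions(precision=4,suppress=True)
for q,z in[("saddle",.05),("lift_pad",.064),("lever_grip",.106)]: print(q,*tri(q,z,2))
im,d=eyes.snapshot("top");im2,_=eyes.snapshot("side")
a=cv2.resize(im[190:290,150:250],(400,400),interpolation=2);b=cv2.resize(im2[140:240,210:310],(400,400),interpolation=2)
cv2.imwrite("pics/p5.png",np.hstack([a,b]))
E
```

```text
clock: 19.1
tool_pos: [0.4107, -0.0724, 0.0417]
eef_rot: [0.769, 0.64, -0.0, -0.0]
contact_force: [-0.5, -0.5, -7.9]
opening: 0.45
finger_force: 39.9
clock: 19.9
tool_pos: [0.4192, 0.0694, 0.0417]
eef_rot: [0.757, 0.654, 0.001, -0.0]
contact_force: [0.2, 0.5, -7.7]
opening: 0.449
finger_force: 39.9
clock: 20.1
tool_pos: [0.4188, 0.067, 0.0416]
eef_rot: [0.757, 0.653, -0.0, 0.0]
contact_force: [-0.3, -1.3, -7.5]
opening: 0.448
finger_force: 39.9
saddle [0.4262 0.1741 0.0492] 4.8 4
lift_pad [0.4399 0.2411 0.0663] 137.8 4
lever_grip [ 0.4001 -0.0205  0.1103] 1.3 4
```

View pics/p5.png

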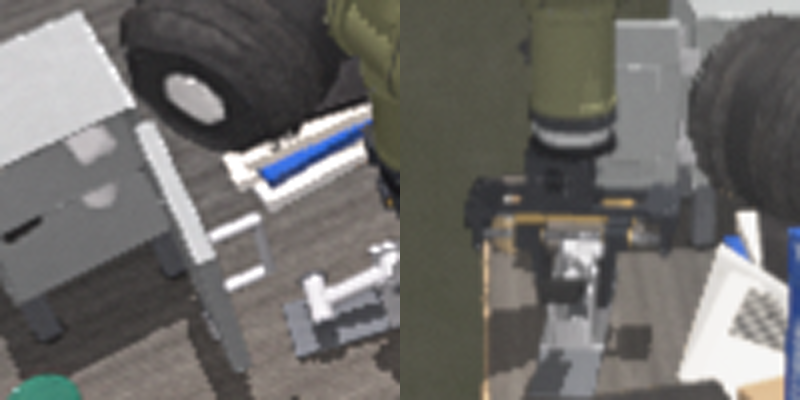

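```bash
python3 -m pendant '[{"claw":0.3,"dx":2,"dy":15,"dz":0,"twist":0},{"claw":0.3,"dx":6,"dy":30,"dz":-1,"twist":0},{"claw":0.3,"dx":8,"dy":40,"dz":-1,"twist":0},{"claw":0.3,"dx":8,"dy":40,"dz":-1,"twist":0},{"claw":0.3,"dx":8,"dy":40,"dz":-1,"twist":0}]'
python3 - <<'E'
from h import *
np.set_printoptions(precision=4,suppress=True)
s=r.get_state();print(s["tool_pos"]);t=np.array(s["tool_pos"])[:2];a=2*np.arctan2(s["eef_rot"][1],s["eef_rot"][0]);u=np.array([np.cos(a),np.sin(a)]);n=np.array([-u[1],u[0]])
ims=[]
for q,z in[("saddle",.05),("lift_pad",.064),("door_handle",.218)]:
  p=[]
  for i in range(3):
    im,d=eyes.snapshot("top");
    for k in nets.place_of("top",q)[:1]: p.append(px2world("top",k["position"][0]*560,k["position"][1]*420,z=z)[:2])
  p=np.array(p);print(q,p.mean(0),(p.mean(0)-t)@u,(p.mean(0)-t)@n)
P=cloud("top",d);m=(P[...,2]>.035)&(P[...,2]<.06)&(d>0)&(P[...,1]>.19)&(P[...,1]<.25)&(P[...,0]>.38)&(P[...,0]<.48);k=P[m];e=(k[:,:2]-t)
print(len(k));o=np.argsort(e@u)
for i in o[::max(1,len(o)//25)]: print((e[i]@u).round(3),(e[i]@n).round(3),k[i,2].round(3))
E
```

```text
clock: 21.9
tool_pos: [0.4266, 0.107, 0.0407]
eef_rot: [0.757, 0.653, -0.001, 0.0]
contact_force: [0.4, -0.3, -8.7]
opening: 0.452
finger_force: 39.9
[0.4266 0.107  0.0407]
saddle [0.4361 0.2167] 0.10986858283695865 0.006720605065092415
lift_pad [0.4398 0.259 ] 0.1522877810903739 0.009221200496866611
door_handle [0.4156 0.2128] 0.1029514341940617 0.026390088600039913
114
0.083 0.007 0.05
0.087 -0.005 0.053
0.09 0.007 0.054
0.093 0.004 0.051
0.095 0.007 0.043
0.096 0.026 0.041
0.098 0.018 0.042
0.098 0.021 0.041
0.099 0.024 0.04
0.1 0.005 0.049
0.101 0.004 0.042
0.102 0.01 0.046
0.103 0.016 0.049
0.104 -0.007 0.053
0.105 0.027 0.055
0.106 0.027 0.048
0.107 0.001 0.048
0.108 -0.022 0.052
0.109 -0.019 0.051
0.11 -0.018 0.046
0.11 0.026 0.043
0.111 0.005 0.05
0.112 0.009 0.049
0.113 -0.019 0.047
0.114 -0.015 0.047
0.115 -0.011 0.047
0.116 -0.009 0.043
0.117 -0.006 0.042
0.119 -0.027 0.038
```

```bash
python3 -m pendant '[{"claw":0.3,"dx":1.5,"dy":10,"dz":0,"twist":0},{"claw":0.3,"dx":3,"dy":20,"dz":0,"twist":0},{"claw":0.3,"dx":4.5,"dy":30,"dz":0,"twist":0},{"claw":0.3,"dx":6,"dy":40.5,"dz":0,"twist":0},{"claw":0.3,"dx":6,"dy":40.5,"dz":0,"twist":0},{"claw":0.3,"dx":6,"dy":40.5,"dz":-2,"twist":0},{"claw":0.3,"dx":6,"dy":40.5,"dz":-3,"twist":0},{"claw":0.3,"dx":6,"dy":40.5,"dz":-4,"twist":0}]'
python3 -m pendant '[{"claw":0.3,"dx":0,"dy":0,"dz":-0.5,"twist":0},{"claw":0.3,"dx":0,"dy":0,"dz":-0.5,"twist":0}]'
python3 - <<'E'
from h import *
np.set_printoptions(precision=4,suppress=True)
for q,z in[("lift_pad",.064),("saddle",.047),("lever_grip",.103),("door_handle",.218)]:
  for c in("top","side"):
    im,d=eyes.snapshot(c)
    for k in nets.place_of(c,q)[:1]: print(q,c,k["confidence"],px2world(c,k["position"][0]*560,k["position"][1]*420,z=z)[:2])
    if q=="saddle":
        ims=globals().setdefault("L",[]);ims.append(im)
a=cv2.resize(L[0][190:290,150:250],(400,400),interpolation=2);b=cv2.resize(L[1][140:240,210:310],(400,400),interpolation=2)
cv2.imwrite("pics/p6.png",np.hstack([a,b]))
E
```

```text
clock: 23.6
tool_pos: [0.4327, 0.1472, 0.0367]
eef_rot: [0.757, 0.653, -0.001, 0.0]
contact_force: [-0.9, -2.6, 10.7]
opening: 0.455
finger_force: 39.9
clock: 23.8
tool_pos: [0.4327, 0.1472, 0.0367]
eef_rot: [0.757, 0.653, -0.0, 0.001]
contact_force: [-0.9, -2.6, 3.3]
opening: 0.45
finger_force: 39.9
lift_pad top 0.93 [0.4306 0.2564]
lift_pad side 0.63 [0.4353 0.2335]
saddle top 0.68 [0.4495 0.2578]
saddle side 0.69 [0.4365 0.2294]
lever_grip top 0.54 [0.4223 0.0506]
lever_grip side 0.65 [0.4116 0.0437]
door_handle top 0.57 [0.4086 0.2152]
door_handle side 0.85 [0.4171 0.2352]
```

View pics/p6.png

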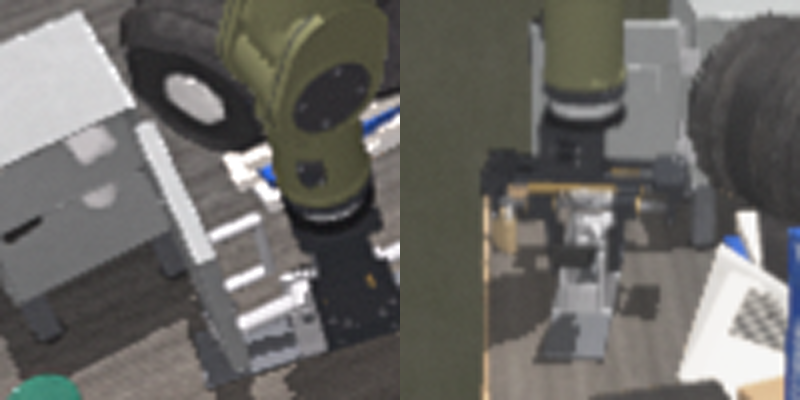

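Jack flat under the door. By calculation the saddle is at (0.449, 0.256) and the pad at about (0.444, 0.257), so I'll nudge it 4 mm to -x before releasing.

```bash
python3 -m pendant '[{"claw":0.3,"dx":0,"dy":0,"dz":2,"twist":0},{"claw":0.3,"dx":0,"dy":0,"dz":3,"twist":0},{"claw":0.3,"dx":-4,"dy":1,"dz":3,"twist":0},{"claw":0.3,"dx":-4.5,"dy":1,"dz":3,"twist":0},{"claw":0.3,"dx":-4.5,"dy":1,"dz":1,"twist":0},{"claw":0.3,"dx":-4.5,"dy":1,"dz":0,"twist":0},{"claw":0.3,"dx":-4.5,"dy":1,"dz":0,"twist":0}]'
python3 -m pendant '[{"claw":0.7,"dx":0,"dy":0,"dz":0.5,"twist":0},{"claw":0.9,"dx":0,"dy":0,"dz":0.5,"twist":0},{"claw":0.9,"dx":0,"dy":0,"dz":0.5,"twist":0},{"claw":0.9,"dx":0,"dy":0,"dz":0.5,"twist":0},{"claw":0.9,"dx":0,"dy":0,"dz":0.5,"twist":0},{"claw":0.9,"dx":0,"dy":0,"dz":0.5,"twist":0},{"claw":0.9,"dx":0,"dy":0,"dz":0.5,"twist":0},{"claw":0.9,"dx":0,"dy":0,"dz":0.5,"twist":0}]'
```

```text
clock: 25.3
tool_pos: [0.4282, 0.1495, 0.0367]
eef_rot: [0.757, 0.654, 0.0, 0.0]
contact_force: [-1.7, -0.6, 3.1]
opening: 0.448
finger_force: 39.9
clock: 26.1
tool_pos: [0.4284, 0.1493, 0.0367]
eef_rot: [0.757, 0.653, 0.0, 0.0]
contact_force: [0.1, -0.6, 0.1]
opening: 0.899
finger_force: 0.0
```

```bash
python3 -m pendant '[{"claw":0.9,"dx":0,"dy":0,"dz":30,"twist":0},{"claw":0.9,"dx":-1,"dy":-5,"dz":60,"twist":0},{"claw":0.9,"dx":-4,"dy":-25,"dz":90,"twist":0},{"claw":0.9,"dx":-8,"dy":-55,"dz":110,"twist":0.05},{"claw":0,"dx":-12,"dy":-80,"dz":115,"twist":0.1},{"claw":0,"dx":-14,"dy":-96,"dz":115,"twist":0.15},{"claw":0,"dx":-14,"dy":-96,"dz":115,"twist":0.15},{"claw":0,"dx":-14,"dy":-96,"dz":115,"twist":0.15}]' 20
python3 -m pendant '[{"claw":0,"dx":0,"dy":0,"dz":0,"twist":0},{"claw":0,"dx":0,"dy":0,"dz":0,"twist":0},{"claw":0,"dx":0,"dy":0,"dz":0,"twist":0},{"claw":0,"dx":0,"dy":0,"dz":0,"twist":0},{"claw":0,"dx":0,"dy":0,"dz":0,"twist":0},{"claw":0,"dx":0,"dy":0,"dz":0,"twist":0},{"claw":0,"dx":0,"dy":0,"dz":0,"twist":0},{"claw":0,"dx":0,"dy":0,"dz":0,"twist":0}]'
python3 - <<'E'
from h import *
L=[eyes.snapshot(c)[0] for c in("top","side")]
a=cv2.resize(L[0][190:290,180:280],(400,400),interpolation=2);b=cv2.resize(L[1][140:240,210:310],(400,400),interpolation=2)
cv2.imwrite("pics/p7.png",np.hstack([a,b]))
for q,z in[("saddle",.047),("lift_pad",.064),("lever_grip",.103)]:
  for c in("top","side"):
    eyes.snapshot(c)
    for k in nets.place_of(c,q)[:1]: print(q,c,k["confidence"],px2world(c,k["position"][0]*560,k["position"][1]*420,z=z)[:2])
E
```

```text
clock: 26.9
tool_pos: [0.4146, 0.0538, 0.1518]
eef_rot: [0.707, 0.708, 0.0, -0.0]
contact_force: [0.3, 1.6, 0.6]
opening: 0.561
finger_force: 0.0
clock: 27.7
tool_pos: [0.4144, 0.0533, 0.1517]
eef_rot: [0.706, 0.708, 0.0, 0.0]
contact_force: [0.7, -0.3, 0.4]
opening: 0.001
finger_force: 0.0
saddle top 0.81 [0.44612563 0.25684598]
saddle side 0.49 [0.44530779 0.242657  ]
lift_pad top 0.95 [0.43346255 0.25673361]
lift_pad side 0.76 [0.43937119 0.23530568]
lever_grip top 0.88 [0.40967819 0.06810338]
lever_grip side 0.65 [0.4151295  0.05990936]
```

View pics/p7.png

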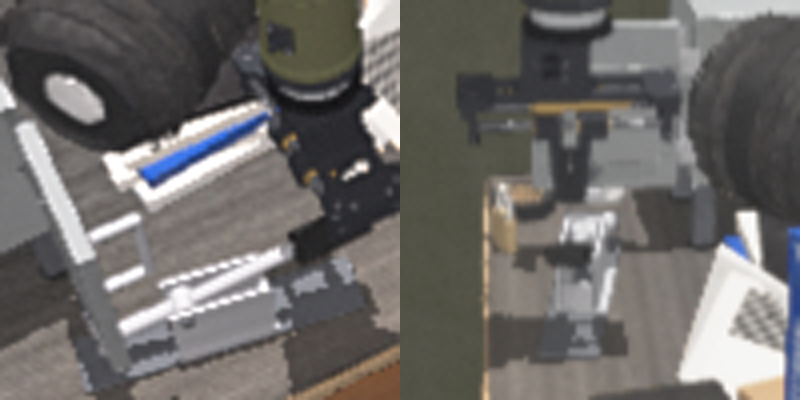

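Run:
```python
from h import *
np.set_printoptions(precision=4,suppress=True)
im,d=eyes.snapshot("top");P=cloud("top",d)
g=lambda z,t,x0,x1,y0,y1:P[(abs(P[...,2]-z)<t)&(d>0)&(P[...,0]>x0)&(P[...,0]<x1)&(P[...,1]>y0)&(P[...,1]<y1)]
k=g(.246,.005,.37,.56,.235,.28);w=np.linalg.svd(k[:,:2]-k[:,:2].mean(0))[2][0];s=k[:,:2]@w;print("panel",len(k),k[:,:2].mean(0),w,k[:,0].min(),k[:,0].max(),np.sort(k[:,0])[[2,-3]])
k=g(.066,.007,.36,.5,.1,.23);print("cheek",len(k),cv2.minAreaRect((k[:,:2]*1000).astype(np.float32)),k.mean(0))
k=g(.008,.005,.36,.52,.02,.30);print(len(k))
# base plate: gradient-free, colour based? compare side cam
im2,d2=eyes.snapshot("side");S=cloud("side",d2)
k=S[(S[...,2]>.1)&(S[...,2]<.24)&(d2>0)&(S[...,0]>.36)&(S[...,0]<.56)&(S[...,1]>.235)&(S[...,1]<.27)];print("side panel",len(k),np.sort(k[:,0])[[2,10,-10,-3]],np.median(k[:,1]))
```

```text
panel 230 [0.4642 0.2575] [-0.9989 -0.0467] 0.38350766685538984 0.5597733835534026 [0.3853 0.5577]
cheek 193 ((428.9688415527344, 162.51388549804688), (96.57685852050781, 44.334678649902344), 81.36595153808594) [0.4286 0.1651 0.0651]
675
side panel 593 [0.3877 0.3918 0.5562 0.5598] 0.2491183669603736
```

The measured cheek centre (0.429, 0.1625) and yaw of 81.4° match the kinematics, so the saddle is within about 6 mm of the pad. First stroke.

```bash
python3 -m pendant '[{"claw":0,"dx":0,"dy":0,"dz":-30,"twist":0},{"claw":0,"dx":0,"dy":0,"dz":-45,"twist":0},{"claw":0,"dx":0,"dy":0,"dz":-55,"twist":0},{"claw":0,"dx":0,"dy":-1,"dz":-65,"twist":0},{"claw":0,"dx":0,"dy":-2,"dz":-75,"twist":0}]'; python3 -m pendant '[{"claw":0,"dx":0,"dy":-1,"dz":-10,"twist":0},{"claw":0,"dx":0,"dy":-2,"dz":-20,"twist":0},{"claw":0,"dx":0,"dy":-3,"dz":-30,"twist":0},{"claw":0,"dx":0,"dy":-3,"dz":-37,"twist":0},{"claw":0,"dx":0,"dy":-3,"dz":-42,"twist":0},{"claw":0,"dx":0,"dy":-3,"dz":-43,"twist":0},{"claw":0,"dx":0,"dy":-3,"dz":-43,"twist":0},{"claw":0,"dx":0,"dy":-3,"dz":-43,"twist":0}]'
python3 - <<'E'
from h import *
np.set_printoptions(precision=4,suppress=True)
L=[eyes.snapshot(c) for c in("top","side")]
P=cloud("top",L[0][1]);d=L[0][1]
k=P[(d>0)&(P[...,2]>.236)&(P[...,0]>.40)&(P[...,0]<.52)&(P[...,1]>.235)&(P[...,1]<.275)];w=np.linalg.svd(k[:,:2]-k[:,:2].mean(0))[2][0];print("panel top z",np.percentile(k[:,2],[50,90]),w)
a=cv2.resize(L[0][0][190:290,170:270],(400,400),interpolation=2);b=cv2.resize(L[1][0][140:240,210:310],(400,400),interpolation=2)
cv2.imwrite("pics/p8.png",np.hstack([a,b]))
E
```

```text
clock: 29.0
tool_pos: [0.4142, 0.0508, 0.0763]
eef_rot: [0.706, 0.708, -0.0, 0.0]
contact_force: [0.3, -1.0, 1.9]
opening: 0.007
finger_force: 1.0
clock: 29.8
tool_pos: [0.4144, 0.0507, 0.0349]
eef_rot: [0.705, 0.709, 0.002, -0.001]
contact_force: [-0.8, 1.8, 16.1]
opening: 0.007
finger_force: 7.7
panel top z [0.2635 0.2658] [-0.998  -0.0638]
```

View pics/p8.png

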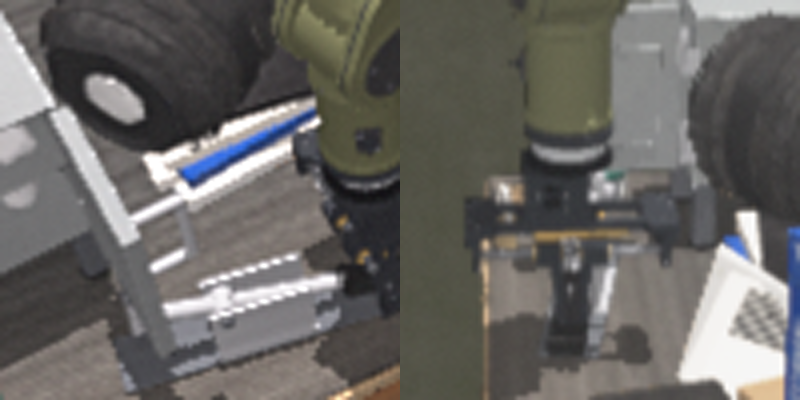

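The door top has risen from 0.246 to 0.264 and the lever is at its stop. I'll let it up fully, then press again.

```bash
python3 -m pendant '[{"claw":0,"dx":0,"dy":0,"dz":10,"twist":0},{"claw":0,"dx":0,"dy":1,"dz":25,"twist":0},{"claw":0,"dx":0,"dy":2,"dz":40,"twist":0},{"claw":0,"dx":0,"dy":3,"dz":55,"twist":0},{"claw":0,"dx":0,"dy":3,"dz":70,"twist":0},{"claw":0,"dx":0,"dy":3,"dz":85,"twist":0},{"claw":0,"dx":0,"dy":3,"dz":90,"twist":0},{"claw":0,"dx":0,"dy":3,"dz":90,"twist":0}]'
python3 -m pendant '[{"claw":0,"dx":0,"dy":0,"dz":0,"twist":0},{"claw":0,"dx":0,"dy":0,"dz":0,"twist":0},{"claw":0,"dx":0,"dy":0,"dz":0,"twist":0},{"claw":0,"dx":0,"dy":0,"dz":0,"twist":0}]'
python3 - <<'E'
from h import *
np.set_printoptions(precision=4,suppress=True)
im,d=eyes.snapshot("top");P=cloud("top",d)
g=lambda z,t,x0,x1,y0,y1:P[(abs(P[...,2]-z)<t)&(d>0)&(P[...,0]>x0)&(P[...,0]<x1)&(P[...,1]>y0)&(P[...,1]<y1)]
k=g(.25,.02,.40,.52,.235,.275);print("panel top z",np.percentile(k[:,2],[50,90]),np.linalg.svd(k[:,:2]-k[:,:2].mean(0))[2][0])
k=g(.066,.007,.36,.5,.1,.23);print("cheek",len(k),cv2.minAreaRect((k[:,:2]*1000).astype(np.float32)),k.mean(0))
k=nets.place_of("top","lever_grip")[0];print(px2world("top",k["position"][0]*560,k["position"][1]*420,depth=d[int(k["position"][1]*420),int(k["position"][0]*560)]),k["confidence"])
E
```

```text
clock: 30.7
tool_pos: [0.4149, 0.0512, 0.1241]
eef_rot: [0.706, 0.708, 0.001, 0.0]
contact_force: [-0.1, 1.4, -0.0]
opening: -0.002
finger_force: 0.0
clock: 31.1
tool_pos: [0.4142, 0.0513, 0.1234]
eef_rot: [0.706, 0.708, -0.0, -0.0]
contact_force: [0.5, 0.7, 0.2]
opening: 0.002
finger_force: 0.0
panel top z [0.2446 0.2472] [-0.9992 -0.0404]
cheek 193 ((428.36944580078125, 158.65260314941406), (90.05731201171875, 46.548038482666016), 84.91349792480469) [0.4284 0.1649 0.0651]
[ 0.4924  0.0427 -0.0053] 0.58
```

The door is back down and the jack hasn't moved. Second stroke, and hold.

```bash
python3 -m pendant '[{"claw":0,"dx":0,"dy":0,"dz":-15,"twist":0},{"claw":0,"dx":0,"dy":0,"dz":-28,"twist":0},{"claw":0,"dx":0,"dy":-1,"dz":-38,"twist":0},{"claw":0,"dx":0,"dy":-1,"dz":-48,"twist":0},{"claw":0,"dx":0,"dy":-2,"dz":-58,"twist":0},{"claw":0,"dx":0,"dy":-3,"dz":-68,"twist":0},{"claw":0,"dx":0,"dy":-3,"dz":-78,"twist":0},{"claw":0,"dx":0,"dy":-3,"dz":-84,"twist":0}]'
python3 -m pendant '[{"claw":0,"dx":0,"dy":0,"dz":-4,"twist":0},{"claw":0,"dx":0,"dy":0,"dz":-4,"twist":0},{"claw":0,"dx":0,"dy":0,"dz":-4,"twist":0},{"claw":0,"dx":0,"dy":0,"dz":-4,"twist":0},{"claw":0,"dx":0,"dy":0,"dz":-4,"twist":0},{"claw":0,"dx":0,"dy":0,"dz":-4,"twist":0}]'
python3 - <<'E'
from h import *
np.set_printoptions(precision=4,suppress=True)
im,d=eyes.snapshot("top");P=cloud("top",d)
g=lambda z,t,x0,x1,y0,y1:P[(abs(P[...,2]-z)<t)&(d>0)&(P[...,0]>x0)&(P[...,0]<x1)&(P[...,1]>y0)&(P[...,1]<y1)]
k=g(.25,.025,.40,.52,.235,.275);print("panel top z",np.percentile(k[:,2],[50,90]),np.linalg.svd(k[:,:2]-k[:,:2].mean(0))[2][0])
s=r.get_state();print(s["contact_force"],s["tool_pos"])
E
```

```text
clock: 32.0
tool_pos: [0.4144, 0.0493, 0.0397]
eef_rot: [0.705, 0.709, 0.001, -0.0]
contact_force: [-1.2, 1.3, 9.2]
opening: 0.008
finger_force: 4.3
clock: 32.6
tool_pos: [0.4145, 0.0497, 0.0363]
eef_rot: [0.706, 0.709, 0.001, -0.001]
contact_force: [-1.3, 1.1, 7.0]
opening: 0.007
finger_force: 3.7
panel top z [0.2628 0.2651] [-0.998  -0.0638]
[-2.3626  1.4624  7.5177] [0.4145 0.0497 0.0363]
```

Door up about 17 mm, holding steadily with 7 N on the lever. Handing in.

```bash
python3 -c "
from plant import r
print(r.finish_job())"
```

```text
the job is handed in; nothing more can be done
None
```

I handed the job in at about 33 s, with the door about 86° open and raised about 17 mm (depth image). The jack alone carries it after one full stroke, and the arm is holding the lever down at about 7 N; the judge returned no verdict.

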